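# Unlock and open the wok burner's service panel

## Robot

A 6-joint arm with a two-finger parallel gripper is mounted at the origin on the work surface. World frame = base frame: x ahead of the robot, y to its left, z up, the work surface at z = 0. Lengths are in m, angles in rad, forces in N, time in s.
With the tool pointing down it reaches from about 0.3 to 0.75 m from the base axis. Payload 8.5 kg.
Tool frame: the origin (TCP) lies on the front face of the gripper's body, between the roots of the fingers; the fingertips stand 73 mm ahead of it and the grasp point (between the pads) lies 54 mm ahead of it; z points along the fingers, y is the line along which they close (so a half turn about z gives the same grasp; the last joint's range is limited). The gripper opens to 85 mm and grips with 20 to 120 N. Pads are 22 mm wide; open, the fingers measure 114 mm over their backs; the gripper's body (76 mm by 85 mm) begins 54 mm behind the grasp point. The pads swing forward as they close: fully open they stand 13 mm farther back than shut.
Start: joints at [0.975, 0.381, 1.297, -0, 1.464, -0.215], TCP at [0.204, 0.511, 0.304] pointing down, gripper open.
Joint ranges: [-3.11, 3.11], [-0.89, 2.33], [0.22, 2.48], [-1.42, 4.56], [0.17, 2.85], [-2.88, 2.88]. Speed limits (rad/s): [2.39, 2.39, 3.14, 3.14, 3.14, 3.14].

## Interface

Orientations are given as a 3x3 rotation matrix whose columns are the frame's x, y, z axes.
In Python, from rig import manip gives the robot as it stands.
- The arm moves only by the tool carry_out, never from a script. Its argument "series" is a list that holds one entry, the list of rows, each a list of 5 numbers: the finger opening in mm, from 0 to 85.4, then the shift along the tool's x, y, z in mm, then the turn about the tool's z in degrees. In form: [[[jaw, tx, ty, tz, twist], ...]]. A call has 1 to 10 rows; each row shifts and turns the commanded pose from where the row before left it, along the tool's axes as they then stand; what a row does not reach is not made up. A row lasts 1/12 s, in which the tool goes at most 41.7 mm and 7.16 degrees, less where a joint would pass 70% of its speed; a pose out of reach is approached as far as the arm can. A call with a gripper value outside its range is refused whole. The fingers move at their own pace and stop on an object; "squeeze" is the grip in N (left out, the last holds). Time passes only in rows, so rows that do not move let the fingers close. It gives the time, the measured TCP pose, the force, the opening and the grip force at its end, in the units of the state.
- manip.sense(): the state, without advancing time (a new reading comes with each control period).
- manip.snapshot(name): name is "scene" or "top"; returns the picture (384x512x3 uint8, red, green, blue); there is no depth.
- manip.camera_model(name): a dict with "camera_matrix" (3x3 intrinsics, pixels), "view" (4x4, takes a point from world to camera coordinates). Camera axes: x right, y down, z forward; pixel columns grow to the right and rows downward; lengths in m; the calibration is good to about 2 mm. A picture is of the moment at which its call begins. camera_model takes no time and is no camera call.
- manip.job_done(): hands the job in; it is judged then, once.
The state is a dict: "time_s": time; "joint_pos": joint angles; "qd": joint speeds; "effort": joint torques, N m; "position": TCP position; "tcp_rot": TCP orientation; "ft_force": force on the tool from outside, world axes, zero at the start; "ft_torque": the same for the moment, N m; "grip_width": opening from 0.0 (shut) to 1.0 (fully open); "finger_force": force on a finger pad.
Only numpy, scipy, OpenCV 4.12 (cv2) and the standard library are available. Lean on these libraries where they do the work, as an engineer would, in place of code of your own. Each camera call takes 0.05 s, during which the arm holds its last target. There are 200 camera calls.

## Task

The gas valves of the double wok burner need a look: turn the blue key in its service panel's latch a full quarter turn clockwise to its stop, then swing the panel gently up and all the way back to its stop, so that it stays standing open. Leave the key in the open position, do not turn the two chrome burner knobs, and do not disturb the spice tin, rice paddle, ginger jar or sauce bottle.

Things in the scene. Friction and masses are not known exactly. Their poses are not given: they have to be found in the camera images.
- key_bow (a point): Middle of the blue bow of the key held captive in the panel's cam latch, near the panel's front edge, left of its middle seen from the robot. An upright plate 42 mm long (x axis), 10 mm thick (y), 34 mm tall (z, out of the panel), on a thin stem: 20 to 54 mm above the panel's upper face, this point 38 mm. The key turns about the z axis through this point.
- latch_key (a joint): Turn of the key, rad: 0 locked (bow front to back), 1.571 open, at its stop (bow parallel to the panel's front edge). Starts at 0 to 0.2 and grows as the key turns clockwise seen from above. Friction 0.08 N m; stays where left. Below about 1.2 the cam is hooked behind the frame and the panel lifts no more than 2 mm.
- access_panel (a joint): Opening of the panel, rad: 0 shut and level, 1.57 upright, 1.75 fully back at its stop. It swings up at the front and back away from the robot. Stiff friction hinges: about 9 to 11 N upward at the handle lifts it, and it stays at whatever angle it is left. It weighs about 0.6 kg.
- panel_hinge (a point): Middle of the panel's hinge line, along its rear edge, 131 mm above the counter. Its frame turns with the panel; when shut, x points to the rear (away from the robot), y left along the hinge line, z up. Behind it two wok rings stand up to 172 mm above the counter.
- panel_handle (a point): Middle of the bar of the panel's bow handle: a round bar 10 mm thick, 100 mm long, parallel to the hinge line on two legs, its centre 38 mm above the panel's upper face, 150 mm in front of the hinge line, right of the panel's middle seen from the robot. Same axes as panel_hinge. The bar may turn between the fingers as the panel swings.
- panel_edge (a point): Middle of the panel's front, free edge, at half its thickness; same axes as panel_hinge. The panel is a steel tray lid 12 mm thick (6 mm either side of hinge line and this point), 310 mm wide and 190 mm from hinge line to this edge. It lies on the burner's front housing, whose top is 125 mm above the counter.
- burner: The double wok burner, stainless steel, fixed, 700 mm wide and 520 mm deep. Origin at counter level under the middle of its front fascia; x to the rear, y to the left, z up. The front housing with the panel takes the first 210 mm of the depth.
- knob_left (a joint): Left chrome burner knob (48 mm) on the front fascia, 228 mm left of its middle, 72 mm above the counter, standing out 38 mm to the front; turn in rad, 0 is off. To be left alone.
- knob_right (a joint): Right chrome burner knob, likewise 228 mm to the right; 0 is off. To be left alone.
- spice_tin: Screw-top stainless spice tin, 70 mm diameter, 78 mm tall, standing on the right end of the burner's front housing; origin at the middle of its underside. Bystander.
- rice_paddle: Wooden rice paddle, about 200 mm long, 8 mm thick, lying on the left end of the burner's front housing; origin on its underside near the middle, x towards the blade. Bystander.
- ginger_jar: White ceramic ginger jar, 132 mm diameter, 186 mm tall, on the counter left or right of the burner; origin at the middle of its underside. Bystander.
- sauce_bottle: Amber glass sauce bottle, 60 mm diameter, 190 mm tall, on the counter on the other side of the burner; origin at the middle of its underside. Bystander.

How it is judged:
On the way:
1. the key is turned a full quarter turn to its stop while the panel is still shut (value of joint latch_key above 1.38 rad and value of joint access_panel below 0.1 rad), for 0.2 s.
At the end, for the whole second after the job is handed in: The panel stands open within 0.13 rad (7 degrees) of its back stop and at rest, and the key is still in its open position, within 0.19 rad (11 degrees) of its stop. The knobs are still off and the four bystanders where they were (value of joint access_panel above 1.62 rad and velocity of joint access_panel between -0.05 and 0.05 rad/s and value of joint latch_key above 1.38 rad and value of joint knob_left between -0.2 and 0.2 rad and value of joint knob_right between -0.2 and 0.2 rad and distance of each of spice_tin, rice_paddle, ginger_jar, sauce_bottle from where it was at the start of the episode below 0.03 m); the robot touches nothing.
It fails at once if the panel is slammed or dropped (swings faster than 2.5 rad/s) (velocity of joint access_panel above 2.5 rad/s or velocity of joint access_panel below -2.5 rad/s).
It fails at once if a burner knob is turned by more than 0.2 rad (value of joint any of knob_left, knob_right above 0.2 rad or value of joint any of knob_left, knob_right below -0.2 rad).
It fails at once if the spice tin, rice paddle, ginger jar or sauce bottle is moved by more than 30 mm (distance of any of spice_tin, rice_paddle, ginger_jar, sauce_bottle from where it was at the start of the episode above 0.03 m).
It also fails if it takes over 67 s, if anything falls off the work surface, if the arm or the gripper's body presses on something with over 40 N, if the wrist force passes 120 N, or if a joint passes its speed limit or range.

## Working session

There is one attempt and no reset: what is moved stays moved. The work goes in short steps, Python scripts to look and compute and a tool call to move; the robot and the scene stay as the last step left them, time stands still between calls to the robot, and variables do not carry over. Pictures are saved under pics/ and viewed, at most 11 in all, crops included, and the job is handed in when it is done.

Besides the shell and the picture viewer there is one more tool, called after "Call:" in YAML: its name, and indented under it one key for each argument. carry_out: Moves the arm, as the interface text tells. Its arguments: {"type":"object","properties":{"series":{"type":"array"},"squeeze":{"type":"number"}},"required":["series"]}

```bash
mkdir -p pics; ls; python3 - <<'E'
from rig import manip
import cv2,numpy as np
for n in("scene","top"):
    cv2.imwrite(f"pics/{n}0.png",cv2.resize(manip.snapshot(n)[:,:,::-1],(800,600),interpolation=cv2.INTER_CUBIC))
    c=manip.camera_model(n);print(n,np.round(c["camera_matrix"],1).tolist(),np.round(c["view"],3).tolist())
s=manip.sense();print(s["position"],np.round(s["tcp_rot"],3).tolist(),s["time_s"])
E
```

```text
pics
scene [[364.1, 0.0, 256.0], [0.0, 364.1, 195.4], [0.0, 0.0, 1.0]] [[-0.663, 0.748, 0.022, 0.373], [0.395, 0.374, -0.839, -0.115], [-0.636, -0.548, -0.543, 1.817], [0.0, 0.0, 0.0, 1.0]]
top [[471.5, 0.0, 264.8], [0.0, 471.5, 191.4], [0.0, 0.0, 1.0]] [[0.006, -1.0, -0.004, -0.004], [-0.987, -0.006, -0.16, 0.539], [0.16, 0.005, -0.987, 1.582], [0.0, 0.0, 0.0, 1.0]]
[0.20430113 0.51047945 0.30338457] [[-0.928, 0.372, -0.001], [0.372, 0.928, -0.001], [0.0, -0.001, -1.0]] 0.1
```

View pics/scene0.png

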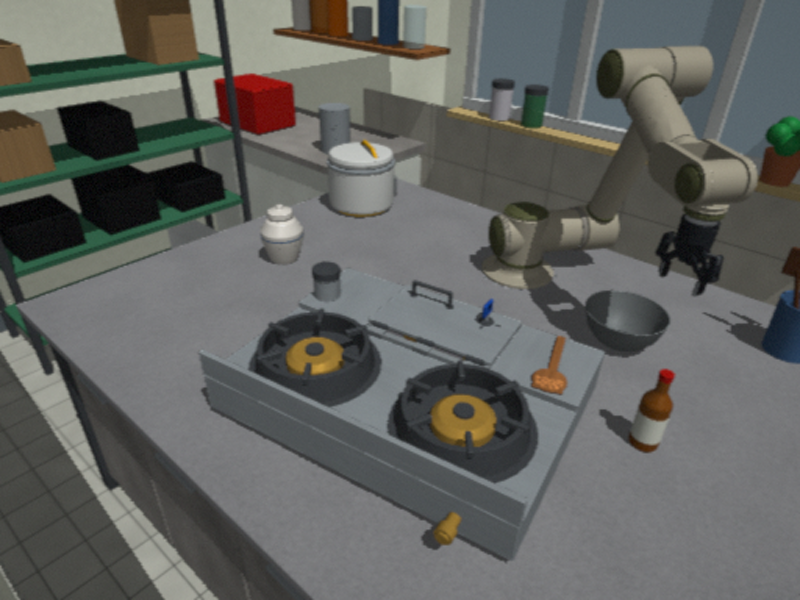

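View pics/top0.png

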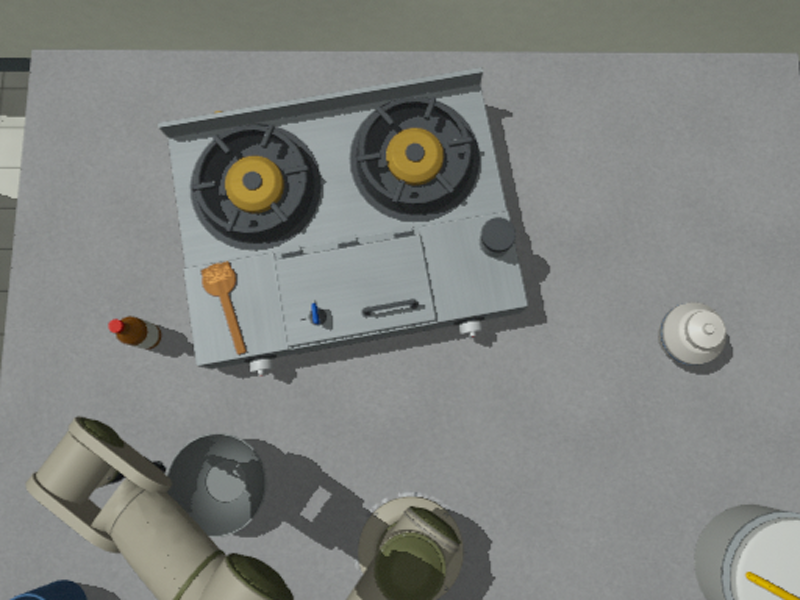

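Scene: burner angled about 8°. In the top view, the blue key is at about (316,314), the handle bar runs (364,314)–(417,303), and the panel's front edge runs (289,346)–(436,320). Next I'll take an enlarged crop.

```bash
cat > h.py <<'E'
from rig import manip
import cv2,numpy as np
def ray(n,u,v,z):
    c=manip.camera_model(n);K=np.array(c["camera_matrix"]);V=np.array(c["view"]);R=V[:3,:3];t=V[:3,3]
    o=-R.T@t;d=R.T@np.linalg.solve(K,[u,v,1]);return o+d*(z-o[2])/d[2]
def proj(n,p):
    c=manip.camera_model(n);K=np.array(c["camera_matrix"]);V=np.array(c["view"]);q=K@(V[:3,:3]@np.array(p)+V[:3,3]);return q[:2]/q[2]
def crop(n,u0,v0,w,h,s,f):
    im=manip.snapshot(n)[v0:v0+h,u0:u0+w,::-1];cv2.imwrite(f,cv2.resize(im,None,fx=s,fy=s,interpolation=cv2.INTER_CUBIC))
E
python3 - <<'E'
from h import *
crop("top",165,140,125,95,6,"pics/c1.png")
s=1.5625
for nm,u,v,z in[("key",316,314,.175),("hl",364,314,.175),("hr",417,303,.175),("HL",276,256,.137),("HR",420,235,.137),("FL",289,346,.137),("FR",436,320,.137),("burnFL",198,366,.125),("burnFR",526,304,.125)]:
    print(nm,np.round(ray("top",u/s,v/s,z),4))
E
```

```text
key [0.4859 0.1957 0.175 ]
hl [0.4865 0.0987 0.175 ]
hr [ 0.5096 -0.0082  0.175 ]
HL [0.6137 0.2884 0.137 ]
HR [ 0.6606 -0.0136  0.137 ]
FL [0.4245 0.2547 0.137 ]
FR [ 0.4802 -0.0476  0.137 ]
burnFL [0.3831 0.4436 0.125 ]
burnFR [ 0.5166 -0.236   0.125 ]
```

View pics/c1.png

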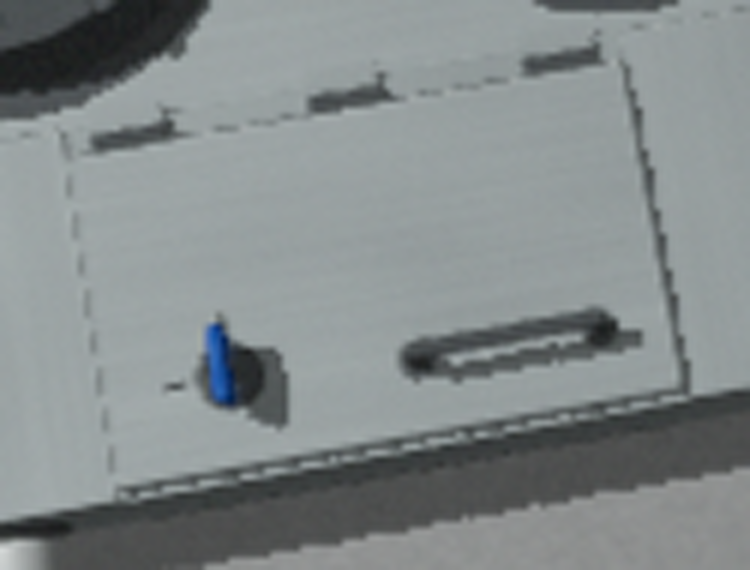

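The crop shows the bow's top from (215,325) to (228,403), the handle bar from (410,358) to (605,322), and panel corners at (115,492), (688,388), (622,62) and (66,140). I'll fit the panel pose to these.

```bash
cat >> h.py <<'E'
def c1(u,v,z): return ray("top",165+u/6,140+v/6,z)[:2]
E
python3 - <<'E'
from h import *
img=np.array([c1(*p,.137) for p in[(115,492),(688,388),(622,62),(66,140)]])
mod=np.array([[-.19,.155],[-.19,-.155],[0,-.155],[0,.155]])
m=mod.mean(0);i=img.mean(0);U,S,Vt=np.linalg.svd((mod-m).T@(img-i));R=(U@Vt).T
o=i-R@m;print("hinge",o,"yaw",np.degrees(np.arctan2(R[1,0],R[0,0])),"res",np.round((img-(mod@R.T+o))*1e3,1).tolist())
f=lambda p:np.round(R.T@(p-o),4)
for nm,p,z in[("keytopback",(215,325),.191),("keytopfront",(227,396),.191),("keymid",(221.5,362),.18),("hl",(410,358),.175),("hr",(605,322),.175)]:
    q=c1(*p,z);print(nm,q,f(q))
print("tcp",f(np.array([.2043,.5105])))
print(proj("top",[0.49,.2,.175]))
E
```

```text
hinge [0.63847988 0.13751822] yaw 9.88249246486626 res [[-2.0, -0.4], [2.7, -1.9], [-4.2, 2.0], [3.5, 0.3]]
keytopback [0.50510621 0.19842842] [-0.1209  0.0829]
keytopfront [0.46782665 0.19114037] [-0.1589  0.0821]
keymid [0.48720721 0.19603547] [-0.139   0.0836]
hl [0.49061787 0.09758027] [-0.1525 -0.014 ]
hr [ 0.51037492 -0.00487693] [-0.1506 -0.1183]
tcp [-0.3637  0.442 ]
[200.90187492 199.67477117]
```

Call:
carry_out:
  series:
    - [[40,-36,-18,0,0],[40,-36,-18,0,0],[40,-36,-18,0,0],[40,-36,-18,0,0],[40,-36,-18,0,0],[40,-36,-18,0,0],[40,-36,-18,0,0],[40,-36,-18,0,0],[40,-36,-18,0,0],[40,-36,-18,0,0]]
  squeeze: 30

```text
time_s: 0.98
position: [0.4726, 0.2079, 0.3038]
tcp_rot: [[-0.928, 0.372, -0.0], [0.372, 0.928, 0.0], [0.0, -0.0, -1.0]]
ft_force: [0.2, -0.4, -0.3]
grip_width: 0.473
finger_force: 0.0
```

Call:
carry_out:
  series:
    - [[40,0,0,0,-6.4],[40,0,0,0,-6.4],[40,0,0,0,-6.4],[40,0,0,0,-6.4],[40,0,0,0,-6.4],[40,0,0,0,0]]

```text
time_s: 1.48
position: [0.4717, 0.2096, 0.3037]
tcp_rot: [[-0.984, -0.181, -0.001], [-0.181, 0.984, -0.0], [0.001, -0.0, -1.0]]
ft_force: [0.1, 0.6, -0.2]
grip_width: 0.472
finger_force: 0.0
```

```bash
cat >> h.py <<'E'
def to(p):
    s=manip.sense();R=np.array(s["tcp_rot"]);return np.round(R.T@(np.array(p)-s["position"])*1e3,1)
def st():
    s=manip.sense();R=np.array(s["tcp_rot"]);print("t",s["time_s"],"p",np.round(s["position"],4),"yawx",np.round(np.degrees(np.arctan2(R[1,0],R[0,0])),1),"z",np.round(R[:,2],3),"q",np.round(s["joint_pos"],2),"F",np.round(s["ft_force"],1),"g",s["grip_width"],s["finger_force"])
E
python3 - <<'E'
from h import *
st();print(to([.4868,.1957,.229]))
crop("top",165,140,125,95,6,"pics/c2.png")
E
```

```text
t 1.4833 p [0.4717 0.2096 0.3037] yawx -169.6 z [-0.001 -0.    -1.   ] q [ 0.19  0.32  1.39 -0.    1.43 -1.56] F [ 0.1  0.6 -0.2] g 0.47151380054624714 0.0
[-12.4 -16.4  74.7]
```

View pics/c2.png

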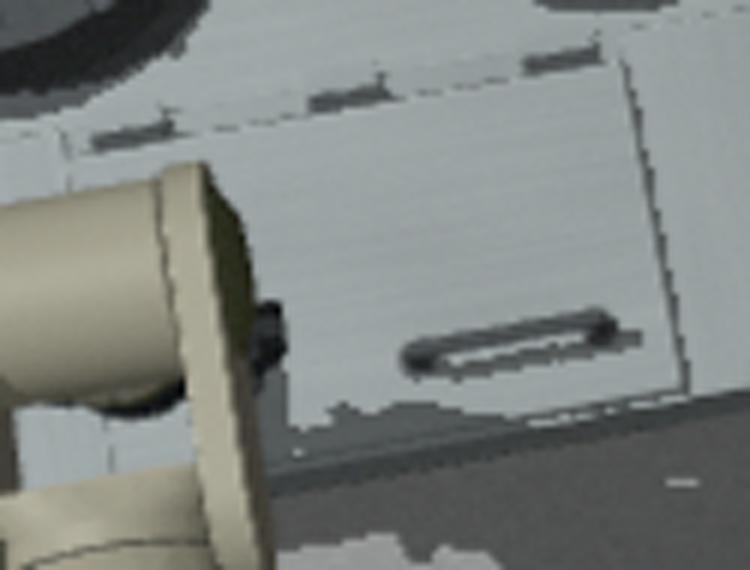

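The top view is blocked by the wrist, so I'll align, lower, and check from the scene camera before closing.

Call:
carry_out:
  series:
    - [[40,-6,-8,0,0],[40,-6,-8,0,0],[40,0,0,0,0],[40,0,0,15,0],[40,0,0,15,0],[40,0,0,15,0],[40,0,0,15,0],[40,0,0,0,0]]

```text
time_s: 2.2
position: [0.4858, 0.1956, 0.2413]
tcp_rot: [[-0.985, -0.175, -0.005], [-0.175, 0.985, -0.001], [0.005, 0.0, -1.0]]
ft_force: [0.7, -0.4, -0.5]
grip_width: 0.47
finger_force: 0.0
```

```bash
python3 - <<'E'
from h import *
st();print(to([.4868,.1957,.229]));print(proj("scene",[.4868,.1957,.175]))
crop("scene",250,145,120,90,6,"pics/c3.png")
E
```

```text
t 2.2 p [0.4858 0.1956 0.2413] yawx -169.9 z [-0.005 -0.001 -1.   ] q [ 0.16  0.39  1.47  0.    1.28 -1.59] F [ 0.7 -0.4 -0.5] g 0.47019186910851785 0.0
[-1.1 -0.1 12.3]
[311.91657774 196.50740183]
```

View pics/c3.png

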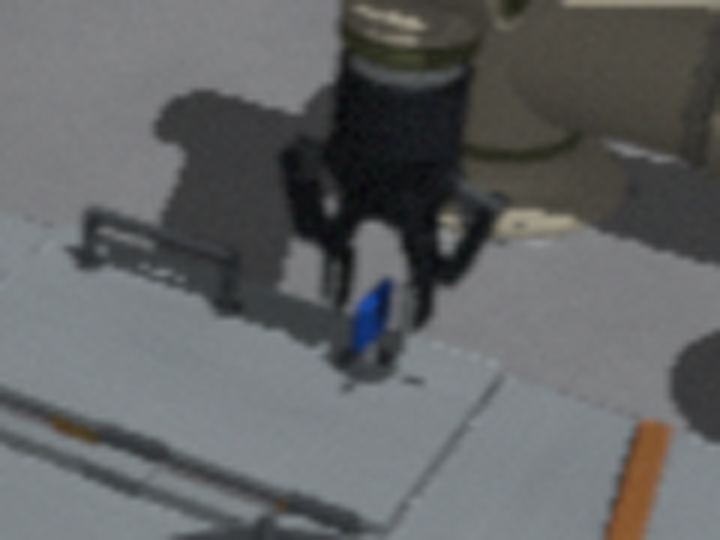

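The blue bow at crop (371,318) sits between the fingers, matching the predicted (371,309). I'll lower, close and turn.

Call:
carry_out:
  series:
    - [[40,-1,0,12,0],[40,0,0,0,0],[0,0,0,0,0],[0,0,0,0,0],[0,0,0,0,0],[0,0,0,0,0],[0,0,0,0,0]]
  squeeze: 30

```text
time_s: 2.83
position: [0.4878, 0.1957, 0.233]
tcp_rot: [[-0.984, -0.176, 0.002], [-0.176, 0.984, -0.001], [-0.002, -0.001, -1.0]]
ft_force: [0.4, -5.2, 3.8]
grip_width: 0.109
finger_force: 32.9
```

Call:
carry_out:
  series:
    - [[0,0,0,0,5],[0,0,0,0,5],[0,0,0,0,5],[0,0,0,0,5],[0,0,0,0,5],[0,0,0,0,5]]

```text
time_s: 3.33
position: [0.4878, 0.1949, 0.233]
tcp_rot: [[-0.939, 0.343, 0.002], [0.343, 0.939, -0.003], [-0.003, -0.002, -1.0]]
ft_force: [-0.4, -10.4, 4.8]
grip_width: 0.111
finger_force: 33.0
```

Call:
carry_out:
  series:
    - [[0,0,0,0,6],[0,0,0,0,6],[0,0,0,0,6],[0,0,0,0,6],[0,0,0,0,6],[0,0,0,0,6],[0,0,0,0,6],[0,0,0,0,6],[0,0,0,0,6],[0,0,0,0,0]]

```text
time_s: 4.17
position: [0.487, 0.194, 0.233]
tcp_rot: [[-0.273, 0.962, -0.001], [0.962, 0.273, -0.006], [-0.005, -0.002, -1.0]]
ft_force: [-5.0, -16.9, 7.9]
grip_width: 0.107
finger_force: 33.6
```

```bash
python3 -c "
from h import *
st();print(manip.sense()['ft_torque'])"
```

```text
t 4.1667 p [0.487 0.194 0.233] yawx 105.8 z [-0.001 -0.006 -1.   ] q [ 0.16  0.4   1.48 -0.01  1.26 -0.12] F [ -5.  -16.9   7.9] g 0.10680168496757649 33.62758219242096
[-2.87792326  0.89100846 -0.04476048]
```

Call:
carry_out:
  series:
    - [[0,-1.5,0,0,4],[0,0,0,0,3],[0,0,0,0,0],[0,0,0,0,0]]

```text
time_s: 4.5
position: [0.4869, 0.1936, 0.233]
tcp_rot: [[-0.16, 0.987, -0.002], [0.987, 0.16, -0.004], [-0.003, -0.002, -1.0]]
ft_force: [-7.6, -10.2, 9.6]
grip_width: 0.111
finger_force: 35.6
```

```bash
python3 -c "
from h import *
st();print(manip.sense()['ft_torque'])"
```

```text
t 4.5 p [0.4869 0.1936 0.233 ] yawx 99.2 z [-0.002 -0.004 -1.   ] q [ 0.15  0.4   1.49 -0.    1.26 -0.01] F [ -7.6 -10.2   9.6] g 0.11132760132161672 35.6372344493866
[-1.76962216  1.1882687   0.63069565]
```

Call:
carry_out:
  series:
    - [[0,0,0,0,3],[0,0,0,0,2],[0,0,0,0,0],[0,0,0,0,0]]

```text
time_s: 4.83
position: [0.4868, 0.1937, 0.2331]
tcp_rot: [[-0.076, 0.997, -0.002], [0.997, 0.076, -0.004], [-0.004, -0.002, -1.0]]
ft_force: [-7.3, -11.2, 9.6]
grip_width: 0.115
finger_force: 74.9
```

```bash
python3 -c "
from h import *
st();print(manip.sense()['ft_torque'])"
```

```text
t 4.8333 p [0.4868 0.1937 0.2331] yawx 94.4 z [-0.002 -0.004 -1.   ] q [ 0.15  0.4   1.49 -0.    1.26  0.08] F [ -7.3 -11.2   9.6] g 0.11534821353372421 74.85099613666534
[-1.83180247  1.24035021  1.75373765]
```

The key is at its stop: the moment climbed from 0.6 to 1.75 Nm while the key stayed put. I'll relax the twist, release and rise.

Call:
carry_out:
  series:
    - [[0,0,0,0,-3],[0,0,0,0,-2],[30,0,0,0,0],[30,0,0,0,0],[30,0,0,0,0],[30,0,0,-20,0],[30,0,0,-20,0],[30,0,0,-20,0],[40,0,0,-10,0],[40,0,0,0,0]]

```text
time_s: 5.67
position: [0.4883, 0.1951, 0.3042]
tcp_rot: [[-0.159, 0.987, 0.005], [0.987, 0.159, 0.001], [0.0, 0.005, -1.0]]
ft_force: [0.7, 0.6, 0.2]
grip_width: 0.469
finger_force: 0.0
```

Call:
carry_out:
  series:
    - [[45,-30,0,0,0],[45,-30,0,0,0],[45,-30,0,0,0],[45,-30,0,0,0],[45,-30,0,0,0],[45,0,0,0,0]]

```text
time_s: 6.17
position: [0.5124, 0.0428, 0.3008]
tcp_rot: [[-0.155, 0.988, -0.001], [0.988, 0.155, -0.001], [-0.001, -0.001, -1.0]]
ft_force: [-0.2, -0.7, 0.0]
grip_width: 0.525
finger_force: 0.0
```

```bash
python3 - <<'E'
from h import *
st();print(to([.5005,.0464,.240]));print(proj("scene",[.5005,.0464,.175]))
crop("scene",230,140,120,90,6,"pics/c4.png")
E
```

```text
t 6.1667 p [0.5124 0.0428 0.3008] yawx 98.9 z [-0.001 -0.001 -1.   ] q [-0.15  0.32  1.4  -0.    1.42 -0.3 ] F [-0.2 -0.7  0. ] g 0.5245295614704494 0.0
[  5.4 -11.1  60.8]
[277.05550934 183.12374671]
```

View pics/c4.png

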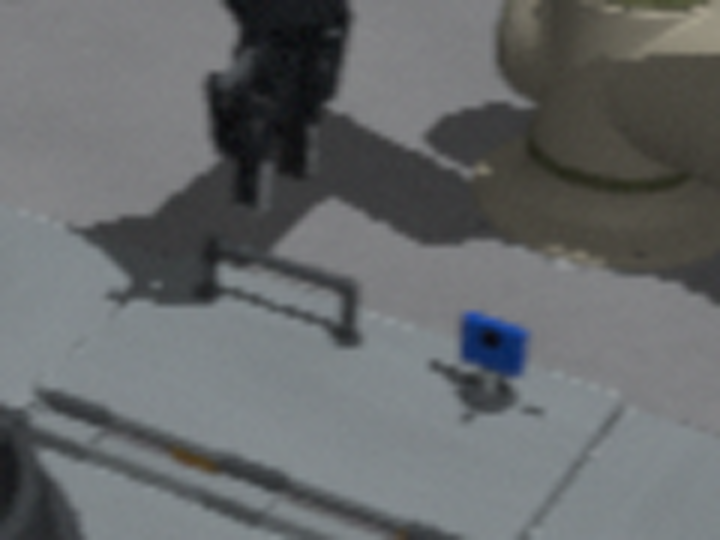

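The key is parallel to the front edge, and the handle middle at crop (285,265) matches the predicted (282,259). I'll grasp the handle.

Call:
carry_out:
  series:
    - [[45,5,-11,0,-1],[45,0,0,0,0],[45,0,0,20,0],[45,0,0,20,0],[45,0,0,20,0],[45,0,0,4,0],[45,0,0,0,0]]

```text
time_s: 6.8
position: [0.4998, 0.0505, 0.2369]
tcp_rot: [[-0.177, 0.984, -0.003], [0.984, 0.177, 0.001], [0.001, -0.003, -1.0]]
ft_force: [-0.3, 0.1, 0.5]
grip_width: 0.528
finger_force: 0.0
```

Call:
carry_out:
  series:
    - [[0,0,0,0,0],[0,0,0,0,0],[0,0,0,0,0],[0,0,0,0,0],[0,0,0,0,0],[0,0,0,0,0]]
  squeeze: 40

```text
time_s: 7.3
position: [0.5024, 0.0503, 0.2394]
tcp_rot: [[-0.177, 0.984, 0.009], [0.984, 0.177, 0.001], [-0.0, 0.009, -1.0]]
ft_force: [11.6, 4.9, -3.6]
grip_width: 0.093
finger_force: 39.0
```

```bash
python3 - <<'E'
from h import *
st()
a=np.radians(16.35+np.arange(0,66,2.5));p=np.c_[-.1563*np.cos(a),.1563*np.sin(a)]*1e3
print(np.round(np.c_[np.diff(p[:,0]),-np.diff(p[:,1])],1).tolist())
E
```

```text
t 7.3 p [0.5024 0.0503 0.2394] yawx 100.2 z [ 0.009  0.001 -1.   ] q [-0.14  0.36  1.53  0.    1.24 -0.31] F [11.6  4.9 -3.6] g 0.09277235676849402 39.03628706932068
[[2.1, -6.5], [2.3, -6.4], [2.6, -6.3], [2.9, -6.2], [3.2, -6.0], [3.4, -5.9], [3.7, -5.7], [3.9, -5.6], [4.2, -5.4], [4.4, -5.2], [4.6, -5.0], [4.8, -4.8], [5.0, -4.6], [5.2, -4.4], [5.4, -4.1], [5.6, -3.9], [5.8, -3.7], [5.9, -3.4], [6.1, -3.1], [6.2, -2.9], [6.3, -2.6], [6.4, -2.3], [6.5, -2.0], [6.6, -1.8], [6.7, -1.5], [6.7, -1.2]]
```

Call:
carry_out:
  series:
    - [[0,0,2,0,0],[0,0,2.1,-6.5,0],[0,0,2.3,-6.4,0],[0,0,2.6,-6.3,0],[0,0,2.9,-6.2,0],[0,0,0,0,0]]

```text
time_s: 7.8
position: [0.5121, 0.0521, 0.2639]
tcp_rot: [[-0.177, 0.984, 0.0], [0.984, 0.177, 0.0], [0.0, 0.0, -1.0]]
ft_force: [1.7, 1.6, -2.0]
grip_width: 0.094
finger_force: 40.0
```

Call:
carry_out:
  series:
    - [[0,0,3.2,-6.0,0],[0,0,3.4,-5.9,0],[0,0,3.7,-5.7,0],[0,0,3.9,-5.6,0],[0,0,4.2,-5.4,0],[0,0,4.4,-5.2,0],[0,0,4.6,-5.0,0],[0,0,4.8,-4.8,0],[0,0,0,0,0]]

```text
time_s: 8.55
position: [0.5427, 0.0579, 0.3088]
tcp_rot: [[-0.177, 0.984, -0.002], [0.984, 0.177, -0.0], [-0.0, -0.002, -1.0]]
ft_force: [-10.7, -0.7, 3.9]
grip_width: 0.097
finger_force: 39.7
```

```bash
python3 - <<'E'
from h import *
st()
crop("scene",230,110,120,90,6,"pics/c5.png")
E
```

```text
t 8.55 p [0.5427 0.0579 0.3088] yawx 100.2 z [-0.002 -0.    -1.   ] q [-0.11  0.37  1.3  -0.    1.47 -0.29] F [-10.7  -0.7   3.9] g 0.09747674683378506 39.68116521835327
```

View pics/c5.png

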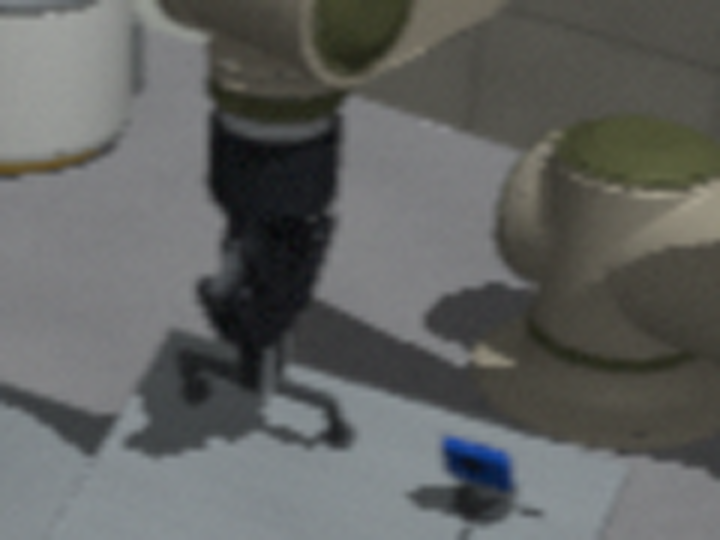

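The panel is rising with the handle in the grip at about 30°, and the key is still parallel to the edge.

Call:
carry_out:
  series:
    - [[0,0,4.4,-4.8,0],[0,0,5.2,-4.4,0],[0,0,5.4,-4.1,0],[0,0,5.6,-3.9,0],[0,0,5.8,-3.7,0],[0,0,5.9,-3.4,0],[0,0,6.1,-3.1,0],[0,0,6.2,-2.9,0],[0,0,0,0,0]]

```text
time_s: 9.35
position: [0.5866, 0.0661, 0.3413]
tcp_rot: [[-0.177, 0.984, 0.001], [0.984, 0.177, -0.0], [-0.0, 0.001, -1.0]]
ft_force: [-12.0, 0.5, 12.8]
grip_width: 0.091
finger_force: 39.8
```

Call:
carry_out:
  series:
    - [[0,0,6.3,-2.6,0],[0,0,6.4,-2.3,0],[0,0,6.5,-2.0,0],[0,0,6.6,-1.8,0],[0,0,0,0,0],[0,0,0,0,0]]

```text
time_s: 9.85
position: [0.6124, 0.0709, 0.3509]
tcp_rot: [[-0.178, 0.984, 0.006], [0.984, 0.178, 0.0], [-0.001, 0.006, -1.0]]
ft_force: [-7.5, 2.1, 13.0]
grip_width: 0.09
finger_force: 41.5
```

```bash
python3 - <<'E'
from h import *
st()
crop("scene",230,90,120,90,6,"pics/c6.png")
E
```

```text
t 9.85 p [0.6124 0.0709 0.3509] yawx 100.2 z [ 0.006  0.    -1.   ] q [-0.08  0.47  1.01  0.    1.65 -0.26] F [-7.5  2.1 13. ] g 0.09034651556926823 41.47708475589752
```

View pics/c6.png

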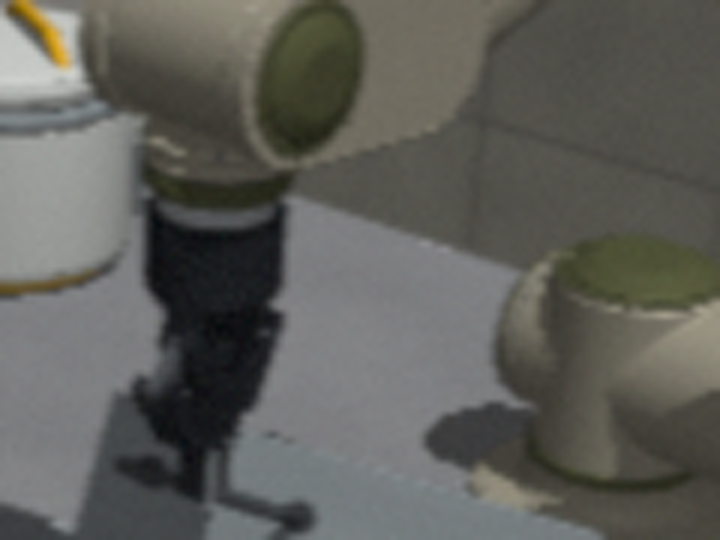

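About 60° now. I'll release a little, rise clear, move back in front of the panel and turn the gripper to push with closed fingers.

Call:
carry_out:
  series:
    - [[22,0,0,0,0],[22,0,0,0,0],[22,0,0,0,0],[22,0,0,-15,0],[22,0,0,-20,0],[22,0,0,-20,0],[22,0,0,-20,0],[22,0,0,0,0]]

```text
time_s: 10.57
position: [0.613, 0.0701, 0.4255]
tcp_rot: [[-0.177, 0.984, 0.008], [0.984, 0.177, -0.001], [-0.002, 0.008, -1.0]]
ft_force: [-0.2, 0.1, 0.4]
grip_width: 0.256
finger_force: 0.0
```

Call:
carry_out:
  series:
    - [[0,8,-30,0,0],[0,8,-30,0,0],[0,8,-30,0,0],[0,8,-30,0,0],[0,0,0,0,7],[0,0,0,0,7],[0,0,0,0,7],[0,0,0,0,7],[0,0,0,0,7],[0,0,0,0,7]]

```text
time_s: 11.4
position: [0.489, 0.0804, 0.4206]
tcp_rot: [[0.532, 0.846, -0.0], [0.846, -0.532, 0.0], [0.0, -0.0, -1.0]]
ft_force: [0.8, -0.2, -0.4]
grip_width: 0.003
finger_force: 0.0
```

Call:
carry_out:
  series:
    - [[0,0,0,0,7],[0,0,0,0,7],[0,0,0,0,7],[0,0,0,0,7],[0,0,0,0,7],[0,0,0,0,7],[0,0,0,0,6],[0,0,0,0,0]]

```text
time_s: 12.07
position: [0.489, 0.0804, 0.4206]
tcp_rot: [[0.985, 0.173, -0.0], [0.173, -0.985, 0.0], [-0.0, -0.0, -1.0]]
ft_force: [-0.0, 0.2, 0.0]
grip_width: -0.002
finger_force: 0.0
```

```bash
python3 - <<'E'
from h import *
st()
o=np.array([.6385,.1375]);a=np.radians(10.2);R=np.array([[np.cos(a),-np.sin(a)],[np.sin(a),np.cos(a)]])
print("burner",R.T@(manip.sense()["position"][:2]-o))
crop("scene",210,70,160,120,5,"pics/c7.png")
E
```

```text
t 12.0667 p [0.489  0.0804 0.4206] yawx 10.0 z [-0.  0. -1.] q [-0.08  0.22  1.19  0.    1.72  1.32] F [-0.   0.2  0. ] g -0.002059034679691098 0.0
burner [-0.15722255 -0.02973042]
```

View pics/c7.png

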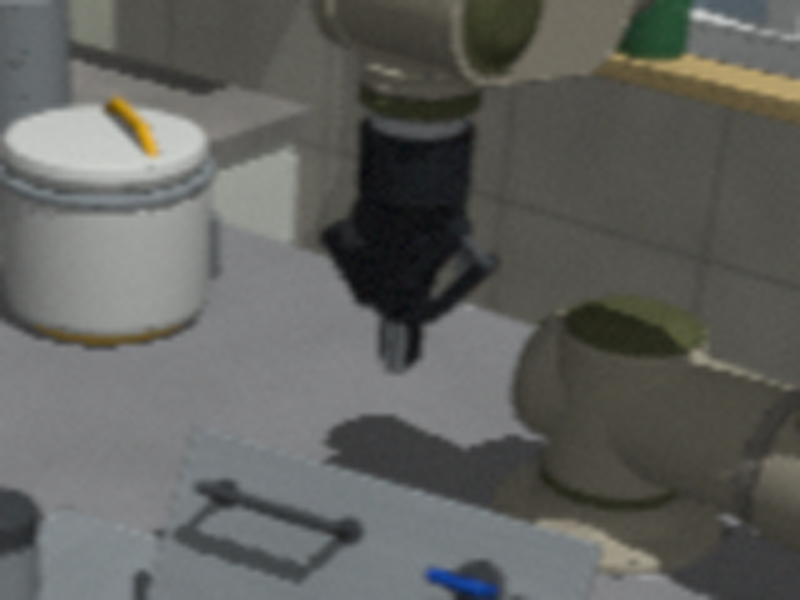

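The panel stays up at about 60°, and the closed gripper is in front of its edge. I'll lower the fingers and push slowly.

Call:
carry_out:
  series:
    - [[0,0,-5,25,0],[0,0,-5,25,0],[0,0,-5,25,0],[0,10,0,0,0],[0,10,0,0,0],[0,8,0,0,0],[0,8,0,0,0],[0,8,0,0,0],[0,8,0,0,0],[0,0,0,0,0]]

```text
time_s: 12.95
position: [0.5378, 0.1044, 0.3463]
tcp_rot: [[0.984, 0.178, -0.002], [0.178, -0.984, -0.0], [-0.002, 0.0, -1.0]]
ft_force: [-2.7, -1.2, 2.9]
grip_width: 0.002
finger_force: 1.9
```

Call:
carry_out:
  series:
    - [[0,7,0,0,0],[0,7,0,0,0],[0,7,0,0,0],[0,7,0,0,0],[0,7,0,0,0],[0,7,0,0,0],[0,7,0,0,0],[0,0,0,0,0]]

```text
time_s: 13.62
position: [0.5864, 0.1132, 0.3491]
tcp_rot: [[0.984, 0.178, 0.005], [0.178, -0.984, -0.0], [0.005, 0.001, -1.0]]
ft_force: [-4.3, -0.2, 15.7]
grip_width: -0.003
finger_force: 0.8
```

```bash
cat >> h.py <<'E'
def bp():
    o=np.array([.6385,.1375]);a=np.radians(10.2);R=np.array([[np.cos(a),-np.sin(a)],[np.sin(a),np.cos(a)]])
    print("burner",R.T@(manip.sense()["position"][:2]-o))
E
python3 - <<'E'
from h import *
st();bp()
E
```

```text
t 13.6167 p [0.5864 0.1132 0.3491] yawx 10.2 z [ 0.005 -0.    -1.   ] q [-0.01  0.44  1.07  0.    1.62  1.38] F [-4.3 -0.2 15.7] g -0.0034786861024395967 0.7635432458482683
burner [-0.0555547  -0.01465453]
```

Call:
carry_out:
  series:
    - [[0,6,0,0,0],[0,6,0,0,0],[0,6,0,0,0],[0,6,0,0,0],[0,6,0,0,0],[0,6,0,0,0],[0,6,0,0,0],[0,0,0,0,0]]

```text
time_s: 14.28
position: [0.628, 0.1207, 0.351]
tcp_rot: [[0.984, 0.178, 0.01], [0.178, -0.984, 0.0], [0.009, 0.002, -1.0]]
ft_force: [-1.1, -0.2, 3.8]
grip_width: 0.002
finger_force: 0.0
```

Call:
carry_out:
  series:
    - [[0,5,0,0,0],[0,5,0,0,0],[0,4,0,0,0],[0,4,0,0,0],[0,0,0,0,0]]

```text
time_s: 14.7
position: [0.6452, 0.1238, 0.3461]
tcp_rot: [[0.984, 0.178, -0.0], [0.178, -0.984, 0.0], [-0.0, -0.0, -1.0]]
ft_force: [-1.5, 0.1, 1.8]
grip_width: -0.001
finger_force: 1.0
```

```bash
python3 - <<'E'
from h import *
st();bp()
crop("scene",210,70,160,120,5,"pics/c8.png")
E
```

```text
t 14.7 p [0.6452 0.1238 0.3461] yawx 10.2 z [-0.  0. -1.] q [0.01 0.56 0.88 0.   1.71 1.4 ] F [-1.5  0.1  1.8] g -0.0007103291390414482 0.9647149778902531
burner [ 0.00412274 -0.01470712]
```

View pics/c8.png

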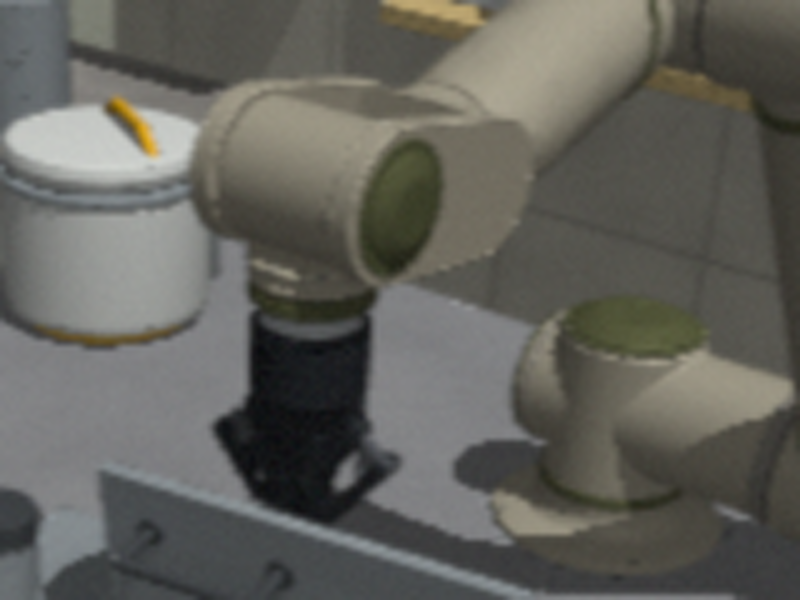

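Nearly back. I'll push in small steps until the stop shows as a force rise.

Call:
carry_out:
  series:
    - [[0,3,0,0,0],[0,3,0,0,0],[0,0,0,0,0]]

```text
time_s: 15.0
position: [0.6508, 0.1247, 0.3454]
tcp_rot: [[0.984, 0.177, -0.002], [0.177, -0.984, -0.0], [-0.002, -0.0, -1.0]]
ft_force: [-3.5, -0.2, 0.1]
grip_width: -0.001
finger_force: 1.7
```

Call:
carry_out:
  series:
    - [[0,2,0,0,0],[0,2,0,0,0],[0,0,0,0,0]]

```text
time_s: 15.25
position: [0.6523, 0.1251, 0.3453]
tcp_rot: [[0.984, 0.177, -0.01], [0.177, -0.984, -0.002], [-0.01, -0.0, -1.0]]
ft_force: [-20.5, -4.2, 1.6]
grip_width: 0.0
finger_force: 10.3
```

Call:
carry_out:
  series:
    - [[0,2,0,0,0],[0,0,0,0,0]]

```text
time_s: 15.42
position: [0.6528, 0.1252, 0.3453]
tcp_rot: [[0.984, 0.176, -0.015], [0.176, -0.984, -0.003], [-0.015, -0.0, -1.0]]
ft_force: [-29.6, -7.0, 5.2]
grip_width: 0.001
finger_force: 15.7
```

The stop is reached: the force rose to 30 N with no further motion, at the predicted position. I'll back off and check.

Call:
carry_out:
  series:
    - [[0,-10,0,0,0],[0,-25,0,0,0],[0,-30,0,-10,0],[0,-30,0,-20,0],[0,-30,0,-20,0],[0,-30,0,-20,0],[0,0,0,0,0],[0,0,0,0,0]]

```text
time_s: 16.08
position: [0.5035, 0.0983, 0.4176]
tcp_rot: [[0.984, 0.177, 0.005], [0.177, -0.984, -0.0], [0.005, 0.001, -1.0]]
ft_force: [-0.9, -0.4, -0.1]
grip_width: -0.005
finger_force: 0.0
```

```bash
python3 - <<'E'
from h import *
st()
crop("scene",170,110,200,150,4,"pics/c9.png")
E
```

```text
t 16.0833 p [0.5035 0.0983 0.4176] yawx 10.2 z [ 0.005 -0.    -1.   ] q [-0.04  0.26  1.16  0.    1.72  1.35] F [-0.9 -0.4 -0.1] g -0.005070623405588588 0.0
```

View pics/c9.png

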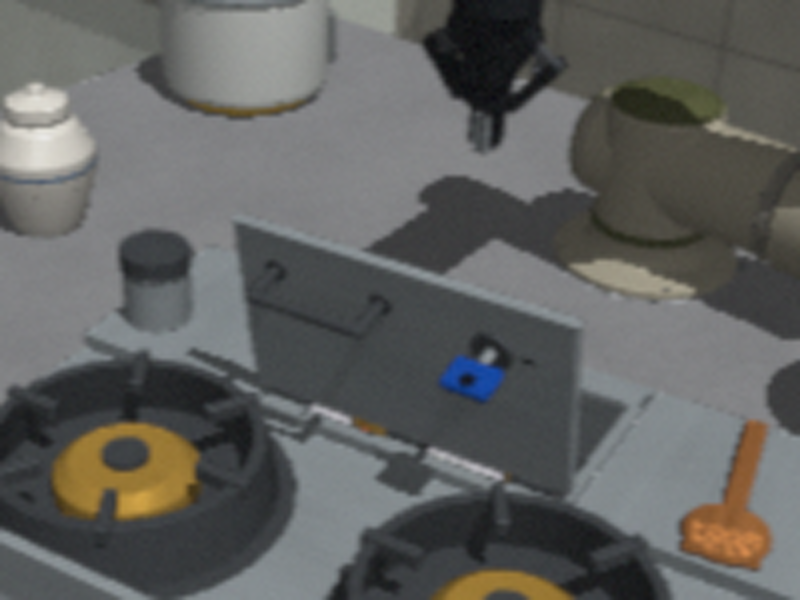

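The panel stands open past upright, with the blue key at crop (472,378) parallel to the panel edge. The tin, jar and paddle are in place, and the gripper is clear.

```bash
python3 -c "
from rig import manip
print(manip.job_done())"
```

```text
the job is handed in; nothing more can be done
None
```

I turned the key to its stop and swung the panel fully back, where it stands open with the gripper clear. The last picture showed the tin, jar and paddle in place; the bottle and the knobs were out of its frame. The job is handed in, but no verdict came back.

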